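Bring sample three into the photometer's beam and take the reading

TASK

The cell-changer rod of the bench photometer is pulled fully out, with the blank in the light beam. Push the end of its knob inwards with your fingertips, counting the clicks, and stop at the third click so that sample three sits in the beam, without ever slipping past it; then press the wide key at the front of the keypad fully down to take the reading and let it come back up. Push and press only, do not grip the knob, press no other key, and leave the bomb cup, bottle, cuvette rack and crucible where they stand.

Things in the scene. Friction and masses are not known exactly. Their poses are not given: they have to be found in the camera images.
- photometer: Bench photometer, white plastic, fixed: 300 mm deep (x), 430 mm wide (y), 150 mm tall. Origin on the bench under its middle. Its -x face is the front, turned to the robot (yaw up to 0.32 rad either way); +y is its left seen from the front. Left part (y 12 to 220 mm): sample compartment with closed grey lid, 136 mm tall. Right part: keypad in front, housing behind.
- rod_hole (a point): Where the changer rod leaves the front face of the sample compartment: x = -150, y = 116, z = 75 mm in the photometer's frame; axes as the photometer's.
- keypad_edge (a point): Middle of the keypad's front edge: x = -150, y = -90, z = 47 mm in the photometer's frame. The keypad, 220 mm wide, rises backwards at 12 degrees to z = 72 mm at x = -30 mm, where the housing, 150 mm tall, begins.
- knob_end (a point): Middle of the round aluminium end face (23 mm across) of the changer knob, facing the photometer's -x; push it along the photometer's +x. At the start it is at its outward stop, 105 mm in front of the rod hole. Click stops follow every 15 mm: 90 (first), 75 (second), 60 (third) and 45 mm (fourth) in front of the hole; end stop at 41 mm.
- changer: Changer knob (aluminium barrel, 26 mm across, 18 mm long) and its 8 mm steel rod; its side is not to be gripped. Origin on the axis, 5.5 mm behind the end face. How it feels: on leaving a click the push rises to 4 to 8 N a quarter of the way on, drops to nothing half-way, and 1 to 2 mm further the rod snaps ahead by itself, off the finger, into the next click, and stays there.
- read_key_top (a point): Middle of the top of the wide reading key, white, 44 mm wide (photometer's y) by 20 mm deep, 8 mm proud of the keypad, alone in the keypad's front row. Its travel is 4 mm, square to the keypad (12 degrees from vertical, tipped to the photometer's -x); pressing straight down works. Fully down takes about 4 N; it springs back.
- read_key (a joint): Travel of the reading key: 0 up, 0.004 m fully down.
- left_key (a joint): Travel of the left one of the three 15 mm square keys in the keypad's back row, 50 mm behind the reading key and 55 mm apart: 0 up, 0.004 m down. Not to be pressed.
- mid_key (a joint): The same for the middle square key, straight behind the reading key. Not to be pressed.
- right_key (a joint): The same for the right square key. Not to be pressed.
- bomb_cup: Open stainless-steel bomb cup, 76 mm across, 125 mm tall, loose, standing in front of the photometer's right corner. Origin under its middle. To be left alone.
- reagent_bottle: Amber reagent bottle with a black cap, 54 mm across, 100 mm tall, loose, in front of the photometer's left corner. Origin under its middle. To be left alone.
- cuvette_rack: White cuvette rack, 45 by 110 mm (its x, y), 30 mm tall, with glass cuvettes standing up to 60 mm, loose, in front of the keypad. Origin under its middle. To be left alone.
- crucible: Small white ceramic crucible, 42 mm across, 26 mm tall, loose, on the bench between the changer rod and the keypad. Origin under its middle. To be left alone.

How it is judged (in metres and radians):
On the way, in this order (a step that is already met when the one before it is completed fails the run):
1. the changer rod rests in its third click (x of knob_end in the frame of photometer between -0.213 and -0.207 m and linear speed of changer below 0.02 m/s), for 0.3 s.
2. the wide reading key is pressed down with sample three in the beam (x of knob_end in the frame of photometer between -0.213 and -0.207 m and value of joint read_key above 0.003 m), for 0.1 s.
At the end, for the whole second after the job is handed in: The changer rod rests in its third click (knob end within 3 mm of 45 mm further in than at the start), the reading key has been pressed at least 3 mm down and is up again (less than 1 mm down), and the bomb cup, bottle, rack and crucible are within 15 mm of where they stood (x of knob_end in the frame of photometer between -0.213 and -0.207 m and linear speed of changer below 0.01 m/s and value of joint read_key below 0.001 m and distance of each of bomb_cup, reagent_bottle, cuvette_rack, crucible from where it was at the start of the episode below 0.015 m); the robot touches nothing.
It fails at once if the changer rod slips past the third click (more than 8 mm beyond it) (x of knob_end in the frame of photometer above -0.202 m).
It fails at once if the reading key is pressed before the rod is in its third click (not (x of knob_end in the frame of photometer between -0.213 and -0.207 m) and value of joint read_key above 0.002 m).
It fails at once if the knob or its rod is gripped by its side (more than 10 N) (contact force between the fingers and changer_c1 above 10 N or contact force between the fingers and changer_c2 above 10 N or contact force between the fingers and changer_c3 above 10 N).
It fails at once if another key is pressed (more than 2 mm) (value of joint any of left_key, mid_key, right_key above 0.002 m).
It fails at once if the bomb cup, bottle, cuvette rack or crucible is moved (more than 15 mm) (distance of any of bomb_cup, reagent_bottle, cuvette_rack, crucible from where it was at the start of the episode above 0.015 m).
It also fails if it takes over 69 s, if anything falls off the work surface, if the arm or the gripper's body presses on something with over 40 N, if the wrist force passes 120 N, or if a joint passes its speed limit or range.

ROBOT

A 6-joint arm with a two-finger parallel gripper is mounted at the origin on the work surface. World frame = base frame: x ahead of the robot, y to its left, z up, the work surface at z = 0. Lengths are in mm, angles in rad, forces in N, time in s.
With the tool pointing down it reaches from about 275 to 1000 mm from the base axis. Payload 8.4 kg.
Tool frame: the origin (TCP) lies midway between the tips of the shut fingers; the grasp point (between the pads) lies 19 mm behind it; z points along the fingers, y is the line along which they close (so a half turn about z gives the same grasp; the last joint's range is limited). The gripper opens to 85 mm and grips with 20 to 120 N. Pads are 22 mm wide; open, the fingers measure 114 mm over their backs; the gripper's body (76 mm by 85 mm) begins 54 mm behind the grasp point. The pads swing forward as they close: fully open they stand 13 mm farther back than shut.
Start: joints at [-1.288, 0.353, 1.633, -0, 1.155, -0.002], TCP at [175.602, -599.827, 231.281] pointing down, gripper open.
Joint ranges: [-2.63, 2.63], [-0.92, 2.1], [0.06, 2.66], [-1.3, 4.44], [0, 2.69], [-3.02, 3.02]. Speed limits (rad/s): [2.22, 2.22, 2.79, 3.14, 3.14, 3.14].

INTERFACE

Orientations are given as a 3x3 rotation matrix whose columns are the frame's x, y, z axes.
In Python, from cell import bot gives the robot as it stands. The module is installed in compiled form; this text tells all that it offers.
- The arm moves only by the tool servo_tool, never from a script. Its argument "moves" is a list that holds one entry, the list of rows, each a list of 6 numbers: the shift along the tool's x, y, z in units of 1000 mm (1.0 is 1000 mm), then the turn, a rotation vector about the tool's x, y, z in units of 2 rad (1.0 is 2 rad). In form: [[[x, y, z, wx, wy, wz], ...]]. A call has 1 to 20 rows; each row shifts and turns the commanded pose from where the row before left it, along the tool's axes as they then stand; what a row does not reach is not made up. A row lasts 1/12 s, in which the tool goes at most 41.7 mm and 7.16 degrees, less where a joint would pass 70% of its speed; a pose out of reach is approached as far as the arm can. A call with a number of a shift or a turn outside -1 to 1 is refused whole. A call with a gripper value outside its range is refused whole. "claw" is the opening, from -1 (shut) to 1 (fully open), set as the call begins (left out, the last holds). The fingers move at their own pace and stop on an object; "squeeze" is the grip in N (left out, the last holds). Time passes only in rows, so rows that do not move let the fingers close. It gives the time, the measured TCP pose, the force, the opening and the grip force at its end, in the units of the state.
- bot.state(): the state, without advancing time (a new reading comes with each control period).
- bot.camera(name): name is "scene" or "top"; returns (picture, depth): 400x640x3 uint8, blue, green, red; 400x640 float32, mm along the optical axis (not along the pixel's ray), 0 where there is no reading.
- bot.camera_info(name): a dict with "K" (3x3 intrinsics, pixels), "view" (4x4, takes a point from world to camera coordinates). Camera axes: x right, y down, z forward; pixel columns grow to the right and rows downward; lengths in mm; the calibration is good to about 2 mm. A picture is of the moment at which its call begins. camera_info takes no time and is no camera call.
- bot.finish_job(): hands the job in; it is judged then, once.
Trained networks look in the newest picture that a camera, given by its name, has taken for a name from the list of things; names that differ only in an ending like _2 or _b are one class to them, and where a whole thing is asked for, a point or a joint stands for the part that bears it (a point fixed in the world has none). Each returns a list of dicts, best first, with "score" (0 to 1); they miss things now and then, are a little off and sometimes report something else, mostly with a low value. They report only what shows in the picture. A call takes as long as a camera call.
- bot.outline_of(label, camera): "pixels" (400x640 bool, what is visible of it) and "box" ([centre column, centre row, width, height] in pixels, round what is visible of it).
The state is a dict: "time_s": time; "joint_positions": joint angles; "dq": joint speeds; "tau": joint torques, N m; "tcp_pos": TCP position; "orientation": TCP orientation; "ft_force": force on the tool from outside, world axes, zero at the start; "torque": the same for the moment, N m; "opening": finger opening in mm; "grip_force": force on a finger pad.
Only numpy, scipy, OpenCV 4.12 (cv2) and the standard library are available. Lean on these libraries where they do the work, as an engineer would, in place of code of your own. Each camera call takes 0.05 s, during which the arm holds its last target. There are 200 camera calls.

## Working session

There is one attempt and no reset: what is moved stays moved. The work goes in short steps, Python scripts to look and compute and a tool call to move; the robot and the scene stay as the last step left them, time stands still between calls to the robot, and variables do not carry over. Pictures are saved under pics/ and viewed, at most 10 in all, crops included, and the job is handed in when it is done.

Besides the shell and the picture viewer there is one more tool, called after "Request:" by a JSON object that holds its "name" and its "arguments", one argument or row to a line. servo_tool: Moves the arm, as the interface text tells. Shifts and turns lie within -1 to 1; 1 stands for 1000 mm of shift or 2 rad of turn. Its arguments: {"type":"object","properties":{"moves":{"type":"array","items":{"type":"array","items":{"type":"array","items":{"type":"number"}}}},"claw":{"type":"number"},"squeeze":{"type":"number"}},"required":["moves"]}

```bash
mkdir -p pics
python3 - <<'E'
from cell import bot
import cv2,numpy as np
for c in ("scene","top"):
    im,d=bot.camera(c); cv2.imwrite(f"pics/{c}0.png",im); np.savez(f"/tmp/{c}0.npz",im=im,d=d)
    i=bot.camera_info(c); print(c,i["K"],np.linalg.inv(i["view"]).round(3))
    for n in ("photometer","changer","knob_end","read_key","read_key_top","bomb_cup","reagent_bottle","cuvette_rack","crucible"):
        try:
            for r in bot.outline_of(n,c)[:2]:
                print(c,n,round(r["score"],2),np.round(r["box"],1),r["pixels"].sum())
                np.save(f"/tmp/{c}_{n}.npy",r["pixels"]) if r is not None else 0
                break
        except Exception as e: print(n,e)
s=bot.state(); print(s["tcp_pos"],s["orientation"],s["opening"],s["time_s"])
E
```

```text
scene [[419.30506616   0.         321.14819715]
 [  0.         419.30506616 198.78367891]
 [  0.           0.           1.        ]] [[ 7.26000e-01  5.65000e-01 -3.92000e-01  9.67350e+02]
 [ 6.88000e-01 -5.92000e-01  4.21000e-01 -4.13128e+02]
 [ 5.00000e-03 -5.75000e-01 -8.18000e-01  8.12240e+02]
 [ 0.00000e+00  0.00000e+00  0.00000e+00  1.00000e+00]]
scene photometer 0.97 [375.9 250.2 228.7 241.8] 30768
scene changer 0.76 [314.8 156.4  36.2  19.7] 230
scene knob_end 0.71 [313.2 155.9  28.5  22.1] 237
scene read_key 0.58 [300.8 249.   17.3  19.3] 182
scene read_key_top 0.62 [303.7 248.   21.8  25.6] 229
scene bomb_cup 0.78 [216.1 296.4  53.6  63.2] 2479
scene reagent_bottle 0.75 [365.1 126.9  25.8  16.5] 182
scene cuvette_rack 0.87 [253.9 250.8  37.7  58. ] 1208
scene crucible 0.48 [307.4 198.6  14.1  20.9] 238
top [[490.66838689   0.         326.0332855 ]
 [  0.         490.66838689 205.05414778]
 [  0.           0.           1.        ]] [[-2.700000e-02 -9.950000e-01  9.800000e-02  5.160040e+02]
 [-1.000000e+00  2.600000e-02 -1.600000e-02  1.817000e+00]
 [ 1.400000e-02 -9.900000e-02 -9.950000e-01  1.186807e+03]
 [ 0.000000e+00  0.000000e+00  0.000000e+00  1.000000e+00]]
top photometer 0.61 [322.6 162.6 208.1 209.4] 25967
top changer 0.79 [301.9 247.8  18.9  45.1] 197
top knob_end 0.79 [302.8 249.9  13.4  42.2] 257
top read_key 0.7 [303.9 251.2  15.7  39.9] 207
top read_key_top 0.59 [378.9 189.4  20.6  10.9] 168
top bomb_cup 0.96 [462.7 205.6  50.8  40.8] 1440
top reagent_bottle 0.74 [237.  242.7  26.   22.5] 508
top cuvette_rack 0.76 [403.1 230.7  47.1  40.4] 924
top crucible 0.71 [334.6 232.8  20.1  16.7] 242
[ 175.59959824 -599.82390332  231.31438196] [[ 9.59702511e-01  2.81017953e-01  9.78198074e-06]
 [ 2.81017953e-01 -9.59702511e-01 -3.49016530e-05]
 [-4.20199595e-07  3.62441162e-05 -9.99999999e-01]] 85.39253138374882 1.0
```

Run:
```python
import cv2
im=cv2.imread("pics/top0.png")[40:290,190:510]; cv2.imwrite("pics/topc.png",cv2.resize(im,None,fx=2.4,fy=2.4,interpolation=cv2.INTER_CUBIC))
im=cv2.imread("pics/scene0.png")[90:380,180:500]; cv2.imwrite("pics/scenec.png",cv2.resize(im,None,fx=2,fy=2,interpolation=cv2.INTER_CUBIC))
```

```text
(no output)
```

View pics/topc.png

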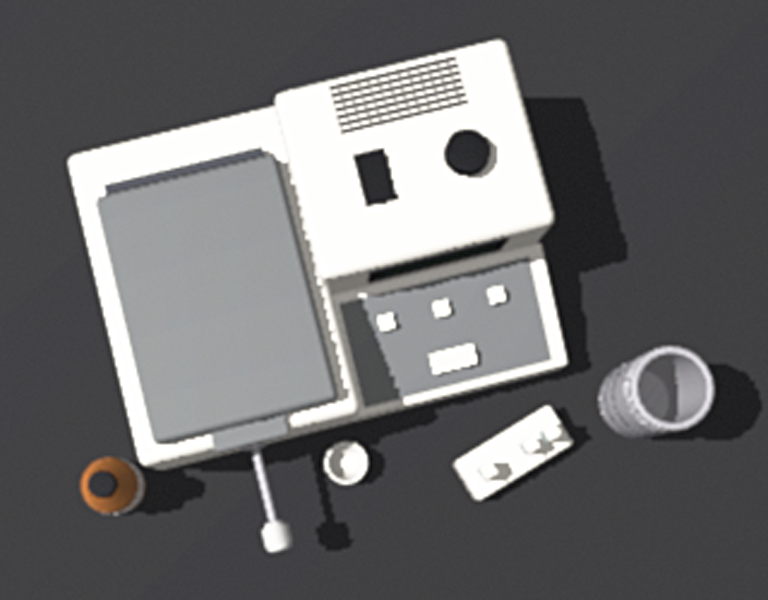

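View pics/scenec.png

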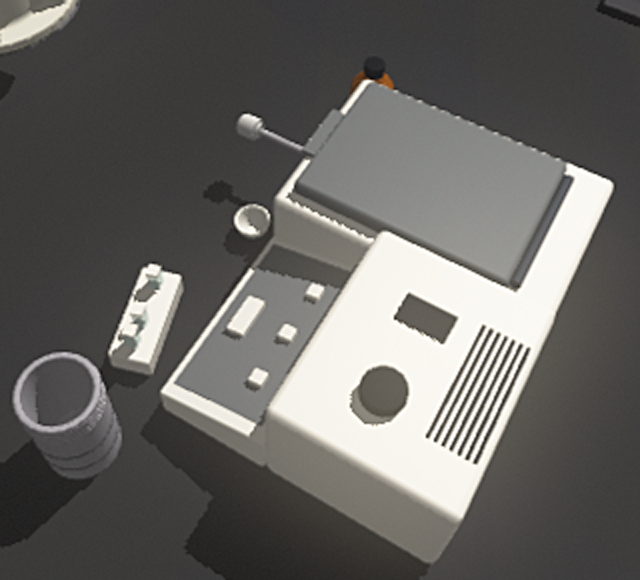

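```bash
cat > h.py <<'E'
import numpy as np,cv2
from cell import bot
def cloud(c,d):
    i=bot.camera_info(c);K=i["K"];T=np.linalg.inv(i["view"])
    v,u=np.mgrid[:400,:640]
    p=np.stack([(u-K[0,2])/K[0,0]*d,(v-K[1,2])/K[1,1]*d,d,np.ones_like(d)],-1)
    return (p@T.T)[...,:3]
E
python3 - <<'E'
from h import *
for c in ("top","scene"):
    z=np.load(f"/tmp/{c}0.npz");d=z["d"];P=cloud(c,d);ok=d>0
    for nm,lo,hi in (("housing",145,156),("lid",131,141),):
        m=(ok&(P[...,2]>lo)&(P[...,2]<hi)&(P[...,0]>350)).astype(np.uint8)
        m=cv2.morphologyEx(m,cv2.MORPH_OPEN,np.ones((3,3)))
        n,l,s,_=cv2.connectedComponentsWithStats(m);k=1+s[1:,4].argmax();q=P[l==k]
        r=cv2.minAreaRect(q[:,:2].astype(np.float32))
        print(c,nm,len(q),q[:,2].mean().round(1),np.round(r[0],1),np.round(r[1],1),round(r[2],2));print(cv2.boxPoints(r).round(1).tolist())
    for n in ("knob_end","read_key_top","bomb_cup","reagent_bottle","cuvette_rack","crucible"):
        m=np.load(f"/tmp/{c}_{n}.npy")&ok;q=P[m]
        print(c,n,np.median(q,0).round(1),q.min(0).round(),q.max(0).round())
    # knob points
    for a,b in (("knob",(302.,255.) if c=="top" else (305,153)),):
        u,v=map(int,b); w=P[v-12:v+16,u-12:u+14].reshape(-1,3); w=w[(w[:,2]>40)&(w[:,2]<100)]
        print(c,"knobpts",len(w),w[w[:,0]<w[:,0].min()+14].round(0).tolist()[::4])
E
```

```text
top housing 7280 149.4 [ 833.7 -101. ] [177.6 217.6] 12.89
[[722.9000244140625, -14.699999809265137], [771.4000244140625, -226.8000030517578], [944.5, -187.1999969482422], [896.0, 24.899999618530273]]
top lid 7991 135.2 [712.3  82.6] [234. 171.] 12.53
[[579.5999755859375, 140.6999969482422], [616.7000122070312, -26.299999237060547], [845.0999755859375, 24.5], [808.0, 191.39999389648438]]
top knob_end [507.2  39.8  79.5] [481.  21.  -3.] [578.  59.  92.]
top read_key_top [ 660.9 -140.3   61. ] [ 648. -163.   49.] [ 674. -117.   67.]
top bomb_cup [ 621.4 -340.6   71.7] [ 581. -413.   -4.] [ 676. -292.  130.]
top reagent_bottle [546.6 186.1  69.4] [520. 166.  -3.] [576. 219. 104.]
top cuvette_rack [ 568.8 -198.1   29.3] [ 525. -256.   -4.] [ 613. -143.   65.]
top crucible [564.5 -34.7  12.4] [545. -53.  -4.] [585. -15.  32.]
top knobpts 187 [[494.0, 46.0, 82.0], [494.0, 36.0, 88.0], [494.0, 28.0, 87.0], [492.0, 46.0, 77.0], [492.0, 37.0, 86.0], [492.0, 28.0, 89.0], [490.0, 44.0, 77.0], [490.0, 34.0, 92.0], [489.0, 26.0, 83.0], [487.0, 41.0, 83.0], [487.0, 32.0, 89.0], [487.0, 23.0, 82.0
[... 507 characters left out ...]
.2  78.2] [427.  19.  -4.] [564. 101.  90.]
scene read_key_top [ 662.8 -138.7   60.8] [ 643. -161.   50.] [ 676. -113.   66.]
scene bomb_cup [ 627.  -330.5   82.1] [ 516. -369.   -3.] [ 661. -271.  128.]
scene reagent_bottle [551.5 190.2  87.3] [524. 172.  55.] [569. 215. 102.]
scene cuvette_rack [ 581.1 -206.8   29.5] [ 526. -257.   -3.] [ 617. -135.   63.]
scene crucible [560.5 -29.2  15.9] [545. -54.  -4.] [585. -11.  27.]
scene knobpts 158 [[485.0, 37.0, 85.0], [483.0, 32.0, 83.0], [492.0, 36.0, 87.0], [486.0, 29.0, 85.0], [496.0, 33.0, 89.0], [492.0, 27.0, 88.0], [487.0, 25.0, 82.0], [496.0, 29.0, 86.0], [493.0, 25.0, 83.0], [494.0, 25.0, 80.0], [495.0, 24.0, 79.0], [495.0, 23.0, 76.0]]
```

```bash
cat >> h.py <<'E'
from scipy.spatial.transform import Rotation as Ro
YAW=0.2195;X=np.array([np.cos(YAW),np.sin(YAW),0]);Y=np.array([-X[1],X[0],0])
def rot(tilt):  # tool z tilted from down toward photometer +x
    return np.c_[X,-Y,[0,0,-1]]@Ro.from_euler("y",tilt).as_matrix()
def delta(p,tilt,st=None):
    st=st or bot.state();R=np.array(st["orientation"])
    return (R.T@(np.array(p)-st["tcp_pos"])/1000).round(4),(Ro.from_matrix(R.T@rot(tilt)).as_rotvec()/2).round(4)
E
python3 - <<'E'
from h import *
for c in ("top","scene"):
    z=np.load(f"/tmp/{c}0.npz");d=z["d"];P=cloud(c,d);q=P[(d>0)&(P[...,2]>64)&(P[...,2]<95)&(P[...,0]<575)&(P[...,0]>460)&(abs(P[...,1]-38)<40)]
    s=q@X;t=q@Y
    k=s<494.; print(c,"knob s",np.percentile(s,[0,1,3,6]).round(1),"t",np.percentile(t[k],[1,5,50,95,99]).round(1),"zmax",np.percentile(q[k,2],98).round(1))
    r=(s>505)&(s<560); print("rod t",np.percentile(t[r],[5,50,95]).round(1),np.polyfit(s[r],t[r],1).round(3),"z",np.percentile(q[r,2],[50,95]).round(1))
    f=(d>0)&(P[...,2]>59)&(P[...,2]<70)&(np.hypot(P[...,0]-662,P[...,1]+139)<30)
    q=P[f];r=cv2.minAreaRect((q@np.c_[X,Y]).astype(np.float32));print("key",r,q[:,2].mean())
    for n,p in (("edge",(0,0)),):
        s_=P@X;t_=P@Y;m=(d>0)&(abs(t_+281)<60)&(P[...,2]>35)&(P[...,2]<60);print("keypad front s",np.percentile(s_[m],[0.5,2,5]).round(1))
print(delta([440,24,160],0.52)); st=bot.state(); print(st["time_s"])
E
```

```text
top knob s [477.2 477.6 478.8 480.4] t [-87.5 -86.1 -75.4 -64.1 -63. ] zmax 90.7
rod t [-78.8 -75.2 -71.5] [ 4.0000e-03 -7.7409e+01] z [77.6 80.7]
key ((624.798583984375, -278.3603820800781), (52.049476623535156, 40.63758087158203), 88.52633666992188) 61.54134535293476
keypad front s [496.6 505.2 575.8]
scene knob s [478.4 480.7 481.8 484.5] t [-88.  -86.6 -80.7 -68.  -66.9] zmax 89.5
rod t [-79.5 -75.7 -70.8] [ 2.1000e-02 -8.6876e+01] z [77.3 81.2]
key ((625.4226684570312, -280.4261474609375), (44.54641342163086, 40.69993209838867), 84.91670227050781) 61.2566343240389
keypad front s [500.1 505.8 513.6]
(array([ 0.4291, -0.5244,  0.0713]), array([-0.0085,  0.2599,  0.0319]))
1.0
```

Run:
```python
from h import *
print(delta(435*X-75.3*Y+[0,0,150],0.0))
```

```text
(array([ 0.4292, -0.5215,  0.0813]), array([ 0.    , -0.    ,  0.0327]))
```

Request:
{"name": "servo_tool", "arguments": {
  "moves": [
    [[0.0238,-0.029,0.0045,0,0,0],[0.0238,-0.029,0.0045,0,0,0],[0.0238,-0.029,0.0045,0,0,0],[0.0238,-0.029,0.0045,0,0,0],[0.0238,-0.029,0.0045,0,0,0],[0.0238,-0.029,0.0045,0,0,0],[0.0238,-0.029,0.0045,0,0,0],[0.0238,-0.029,0.0045,0,0,0],[0.0238,-0.029,0.0045,0,0,0],[0.0238,-0.029,0.0045,0,0,0],[0.0238,-0.029,0.0045,0,0,0],[0.0238,-0.029,0.0045,0,0,0],[0.0238,-0.029,0.0045,0,0,0],[0.0238,-0.029,0.0045,0,0,0],[0.0238,-0.029,0.0045,0,0,0],[0.0238,-0.029,0.0045,0,0,0],[0.0238,-0.029,0.0045,0,0,0],[0.0238,-0.029,0.0045,0,0,0],[0,0,0,0,0,0.0327],[0,0,0,0,0,0]]
  ],
  "claw": -1,
  "squeeze": 20
}}

```text
time_s: 2.67
tcp_pos: [440.6, 23.3, 150.1]
orientation: [[0.976, 0.219, -0.0], [0.219, -0.976, 0.0], [-0.0, -0.0, -1.0]]
ft_force: [-0.3, -0.1, -1.2]
opening: 0.0
grip_force: 0.0
```

Request:
{"name": "servo_tool", "arguments": {
  "moves": [
    [[0,0,0,0,0.052,0],[0,0,0,0,0.052,0],[0,0,0,0,0.052,0],[0,0,0,0,0.052,0],[0,0,0,0,0.052,0],[0,0,0,0,0,0],[0,0,0,0,0,0]]
  ]
}}

```text
time_s: 3.25
tcp_pos: [439.8, 24.2, 150.2]
orientation: [[0.869, 0.222, 0.442], [0.194, -0.975, 0.109], [0.455, -0.009, -0.89]]
ft_force: [0.3, -0.6, 0.6]
opening: -0.0
grip_force: 0.0
```

Run:
```python
from h import *
print(delta(450*X-75.3*Y+[0,0,69.5],0.52)); s=bot.state(); print(s["tcp_pos"],s["joint_positions"],s["ft_force"],s["opening"],s["time_s"])
im,d=bot.camera("scene"); cv2.imwrite("pics/s1.png",cv2.resize(im[60:260,160:460],None,fx=2.5,fy=2.5))
```

```text
(array([-0.023 ,  0.0039,  0.0789]), array([-0.0049,  0.0236, -0.0002]))
[439.78988103  24.15951022 150.2118671 ] [-0.05063471  0.00295056  2.40671317  0.45103586  0.30520488  0.89621335] [ 0.34766307 -0.56213569  0.64849188] -0.041114172619304806 3.25
```

View pics/s1.png

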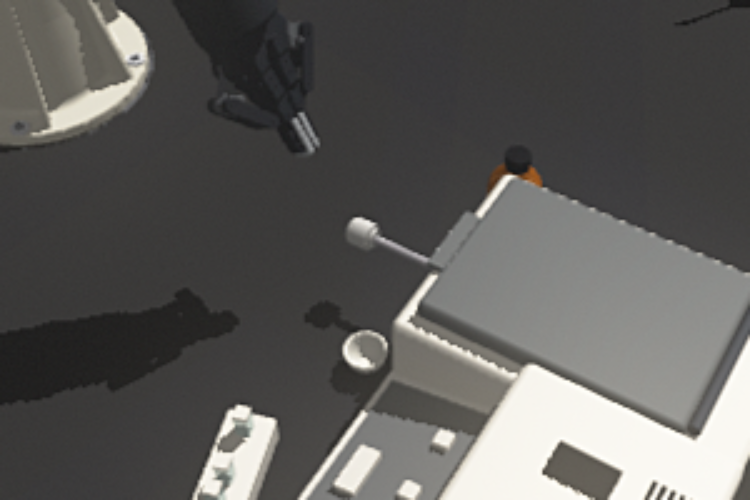

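Run:
```python
from h import *
print(delta(435*X-75.3*Y+[0,0,150],0.35))
```

```text
(array([-0.0009,  0.003 ,  0.0003]), array([-0.0048, -0.0618,  0.0007]))
```

Request:
{"name": "servo_tool", "arguments": {
  "moves": [
    [[-0.0009,0.003,0,-0.0024,-0.031,0],[0,0,0,-0.0024,-0.031,0],[0,0,0,0,0,0],[0,0,0,0,0,0]]
  ]
}}

```text
time_s: 3.63
tcp_pos: [442.3, 22.0, 150.5]
orientation: [[0.915, 0.221, 0.337], [0.208, -0.975, 0.075], [0.345, 0.001, -0.938]]
ft_force: [-0.4, -0.1, -0.1]
opening: 0.1
grip_force: 0.0
```

Run:
```python
from h import *
print(delta(435*X-75.3*Y+[0,0,71],0.35)); s=bot.state(); print(s["tcp_pos"],s["joint_positions"],s["ft_force"])
```

```text
(array([-0.0289,  0.0004,  0.0741]), array([-0.0001, -0.0013,  0.002 ]))
[442.28573557  22.04612561 150.53977332] [-0.01611926  0.0301635   2.32212616  0.18574175  0.45252902  1.17777009] [-0.42846289 -0.14656612 -0.12982361]
```

Request:
{"name": "servo_tool", "arguments": {
  "moves": [
    [[-0.0048,0,0.0123,0,0,0.001],[-0.0048,0,0.0123,0,0,0.001],[-0.0048,0,0.0123,0,0,0],[-0.0048,0,0.0123,0,0,0],[-0.0048,0,0.0124,0,0,0],[-0.0049,0,0.0124,0,0,0],[0,0,0,0,0,0],[0,0,0,0,0,0]]
  ]
}}

```text
time_s: 4.3
tcp_pos: [437.8, 21.6, 69.7]
orientation: [[0.918, 0.216, 0.333], [0.202, -0.976, 0.076], [0.342, -0.002, -0.94]]
ft_force: [0.0, -0.8, 0.2]
opening: 0.2
grip_force: 0.0
```

Run:
```python
from h import *
print(delta(455*X-75.3*Y+[0,0,71],0.35)); s=bot.state(); p=s["tcp_pos"];print(p,p@X,p@Y,s["joint_positions"],s["ft_force"])
im,d=bot.camera("scene"); a=im[110:190,250:350]; 
im2,d=bot.camera("top"); b=im2[210:310,250:350]
cv2.imwrite("pics/s2.png",np.hstack([cv2.resize(a,(500,400)),cv2.resize(b,(300,400))]))
cv2.imwrite("pics/s2.png",np.hstack([cv2.resize(a,(400,320),interpolation=2),cv2.resize(b,(400,400),interpolation=2)[40:360]]))
```

```text
(array([0.0221, 0.001 , 0.0067]), array([-0.0006,  0.0006, -0.0011]))
[437.79890085  21.61664668  69.72836497] 432.00139184559094 -74.22906735134494 [-0.01786993  0.2217674   2.39152949  0.41103897  0.20546088  0.94620013] [ 0.01037961 -0.83901791  0.22862743]
```

View pics/s2.png

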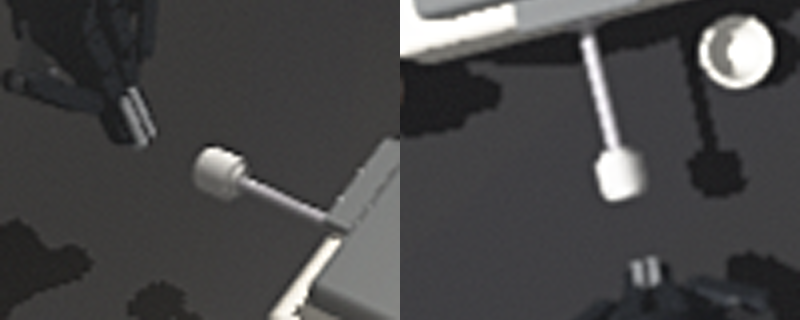

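Request:
{"name": "servo_tool", "arguments": {
  "moves": [
    [[0,0,0,0,-0.038,0],[0,0,0,0,-0.038,0],[0,0,0,0,0,0],[0,0,0,0,0,0]]
  ]
}}

```text
time_s: 4.73
tcp_pos: [440.5, 23.3, 71.3]
orientation: [[0.953, 0.219, 0.21], [0.213, -0.976, 0.051], [0.217, -0.004, -0.976]]
ft_force: [-0.3, 0.1, 0.6]
opening: -0.2
grip_force: 0.0
```

```bash
cat >> h.py <<'E'
def rep(s=440,tilt=0.2,z=73):
    print(delta(s*X-75.3*Y+[0,0,z],tilt)); st=bot.state(); p=st["tcp_pos"];print("s,t,z",p@X,p@Y,p[2],"F",np.array(st["ft_force"])@X,"q",np.round(st["joint_positions"],2),st["time_s"])
E
python3 - <<'E'
from h import *
rep(460)
E
```

```text
(array([0.0248, 0.0021, 0.0037]), array([-0.0022, -0.0091,  0.0004]))
s,t,z 434.97275841455735 -73.20528208313617 71.29762426000161 F -0.2309022546473369 q [0.01 0.24 2.3  0.13 0.4  1.25] 4.7333
```

Request:
{"name": "servo_tool", "arguments": {
  "moves": [
    [[0.0056,0.0005,0.0008,-0.001,-0.004,0],[0.0056,0.0005,0.0008,-0.001,-0.004,0],[0.0056,0.0005,0.0008,0,0,0],[0.0056,0.0005,0.0008,0,0,0],[0,0,0,0,0,0],[0,0,0,0,0,0]]
  ]
}}

```text
time_s: 5.23
tcp_pos: [461.4, 26.0, 71.5]
orientation: [[0.957, 0.217, 0.191], [0.213, -0.976, 0.044], [0.196, -0.001, -0.981]]
ft_force: [0.3, 0.4, 0.2]
opening: -0.2
grip_force: 0.0
```

Run:
```python
from h import *
rep(466)
```

```text
(array([0.0101, 0.0002, 0.0005]), array([-0.0004,  0.0012, -0.0004]))
s,t,z 455.9812953724991 -75.13844150059536 71.4804778675338 F 0.38327098079199723 q [0.02 0.27 2.24 0.09 0.44 1.3 ] 5.2333
```

Request:
{"name": "servo_tool", "arguments": {
  "moves": [
    [[0.0022,0,-0.0006,0,0,0],[0.002,0,0.0004,0,0,0],[0.002,0,0.0004,0,0,0],[0.001,0,0.0002,0,0,0],[0.001,0,0.0002,0,0,0],[0,0,0,0,0,0]]
  ]
}}

```text
time_s: 5.73
tcp_pos: [469.4, 27.7, 72.6]
orientation: [[0.957, 0.217, 0.192], [0.213, -0.976, 0.043], [0.196, -0.001, -0.981]]
ft_force: [-0.2, -0.4, -0.5]
opening: -0.1
grip_force: 0.0
```

Request:
{"name": "servo_tool", "arguments": {
  "moves": [
    [[0.001,0,0.0002,0,0,0],[0,0,0,0,0,0]]
  ]
}}

```text
time_s: 5.9
tcp_pos: [470.3, 27.9, 72.7]
orientation: [[0.957, 0.217, 0.192], [0.213, -0.976, 0.043], [0.196, -0.001, -0.981]]
ft_force: [-0.1, -0.9, 0.4]
opening: 0.2
grip_force: 0.0
```

Request:
{"name": "servo_tool", "arguments": {
  "moves": [
    [[0.001,0,0.0002,0,0,0],[0,0,0,0,0,0]]
  ]
}}

```text
time_s: 6.07
tcp_pos: [471.3, 28.1, 72.7]
orientation: [[0.957, 0.217, 0.192], [0.213, -0.976, 0.043], [0.196, -0.001, -0.981]]
ft_force: [-0.4, -0.4, -0.3]
opening: 0.0
grip_force: 0.0
```

Request:
{"name": "servo_tool", "arguments": {
  "moves": [
    [[0.001,0,0.0002,0,0,0],[0,0,0,0,0,0]]
  ]
}}

```text
time_s: 6.23
tcp_pos: [472.2, 28.4, 72.6]
orientation: [[0.957, 0.217, 0.191], [0.213, -0.976, 0.043], [0.196, -0.001, -0.981]]
ft_force: [0.0, 0.0, -0.2]
opening: -0.1
grip_force: 0.1
```

Request:
{"name": "servo_tool", "arguments": {
  "moves": [
    [[0.001,0,0.0002,0,0,0],[0,0,0,0,0,0]]
  ]
}}

```text
time_s: 6.4
tcp_pos: [472.9, 28.5, 72.5]
orientation: [[0.957, 0.217, 0.191], [0.213, -0.976, 0.043], [0.196, -0.001, -0.981]]
ft_force: [-1.7, -0.3, 0.6]
opening: -0.1
grip_force: 0.8
```

Request:
{"name": "servo_tool", "arguments": {
  "moves": [
    [[0.001,0,0.0002,0,0,0],[0,0,0,0,0,0]]
  ]
}}

```text
time_s: 6.57
tcp_pos: [473.7, 28.7, 72.5]
orientation: [[0.957, 0.217, 0.19], [0.213, -0.976, 0.043], [0.195, -0.001, -0.981]]
ft_force: [-3.0, -0.9, 1.2]
opening: 0.1
grip_force: 1.5
```

Request:
{"name": "servo_tool", "arguments": {
  "moves": [
    [[0.001,0,0.0002,0,0,0],[0.001,0,0.0002,0,0,0],[0,0,0,0,0,0]]
  ]
}}

```text
time_s: 6.82
tcp_pos: [475.6, 29.2, 72.4]
orientation: [[0.957, 0.217, 0.19], [0.213, -0.976, 0.043], [0.195, -0.001, -0.981]]
ft_force: [-3.8, -0.8, 4.1]
opening: -0.2
grip_force: 2.4
```

Request:
{"name": "servo_tool", "arguments": {
  "moves": [
    [[0.001,0,0.0002,0,0,0],[0.001,0,0.0002,0,0,0],[0,0,0,0,0,0]]
  ]
}}

```text
time_s: 7.07
tcp_pos: [477.9, 29.7, 72.5]
orientation: [[0.957, 0.217, 0.191], [0.213, -0.976, 0.043], [0.196, -0.001, -0.981]]
ft_force: [-4.4, -0.9, 1.6]
opening: -0.1
grip_force: 1.8
```

Request:
{"name": "servo_tool", "arguments": {
  "moves": [
    [[0.001,0,0.0002,0,0,0],[0,0,0,0,0,0]]
  ]
}}

```text
time_s: 7.23
tcp_pos: [480.0, 30.0, 72.9]
orientation: [[0.957, 0.217, 0.193], [0.213, -0.976, 0.043], [0.198, -0.001, -0.98]]
ft_force: [0.1, 0.4, 0.6]
opening: 0.3
grip_force: 0.0
```

Request:
{"name": "servo_tool", "arguments": {
  "moves": [
    [[0.001,0,0.0002,0,0,0],[0,0,0,0,0,0]]
  ]
}}

```text
time_s: 7.4
tcp_pos: [481.2, 30.2, 73.0]
orientation: [[0.957, 0.217, 0.193], [0.213, -0.976, 0.043], [0.198, -0.001, -0.98]]
ft_force: [-0.5, -0.3, 0.4]
opening: 0.1
grip_force: 0.0
```

Request:
{"name": "servo_tool", "arguments": {
  "moves": [
    [[0.001,0,0.0002,0,0,0],[0,0,0,0,0,0]]
  ]
}}

```text
time_s: 7.57
tcp_pos: [481.7, 30.4, 72.8]
orientation: [[0.957, 0.217, 0.192], [0.213, -0.976, 0.043], [0.197, -0.001, -0.98]]
ft_force: [-1.4, 0.0, 0.1]
opening: 0.0
grip_force: 0.0
```

```bash
cat >> h.py <<'E'
def knob(n):
    im,d=bot.camera("scene");P=cloud("scene",d);q=P[(d>0)&(P[...,2]>64)&(P[...,2]<95)&(P[...,0]<590)&(P[...,0]>440)&(abs(P@Y+75)<16)]
    im2,d=bot.camera("top")
    cv2.imwrite(f"pics/{n}.png",np.hstack([cv2.resize(im[110:190,250:350],(400,320),interpolation=2),cv2.resize(im2[210:310,250:350],(400,400),interpolation=2)[40:360]]))
E
python3 - <<'E'
from h import *
rep(466)
knob("k1")
E
```

```text
(array([-0.0105,  0.0001, -0.0023]), array([-0.0003,  0.0008, -0.0004]))
s,t,z 476.74190789432333 -75.24336784351246 72.79749931189933 F -1.361868844710183 q [0.03 0.29 2.2  0.08 0.46 1.31] 7.5667
```

View pics/k1.png

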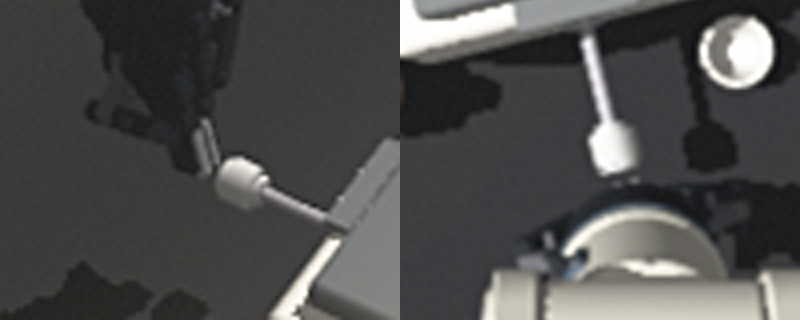

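Request:
{"name": "servo_tool", "arguments": {
  "moves": [
    [[0.001,0,0.0002,0,0,0],[0.001,0,0.0002,0,0,0],[0.001,0,0.0002,0,0,0],[0.001,0,0.0002,0,0,0],[0.001,0,0.0002,0,0,0],[0.001,0,0.0002,0,0,0],[0.001,0,0.0002,0,0,0],[0.001,0,0.0002,0,0,0],[0,0,0,0,0,0]]
  ]
}}

```text
time_s: 8.42
tcp_pos: [488.6, 32.1, 72.5]
orientation: [[0.957, 0.217, 0.19], [0.213, -0.976, 0.043], [0.195, -0.001, -0.981]]
ft_force: [-2.3, -0.7, 2.8]
opening: -0.2
grip_force: 1.7
```

Request:
{"name": "servo_tool", "arguments": {
  "moves": [
    [[0.001,0,0.0002,0,0,0],[0.001,0,0.0002,0,0,0],[0,0,0,0,0,0]]
  ]
}}

```text
time_s: 8.67
tcp_pos: [490.5, 32.5, 72.5]
orientation: [[0.957, 0.217, 0.19], [0.213, -0.976, 0.043], [0.195, -0.001, -0.981]]
ft_force: [-3.8, -1.5, 3.3]
opening: -0.0
grip_force: 2.4
```

Request:
{"name": "servo_tool", "arguments": {
  "moves": [
    [[0.001,0,0.0002,0,0,0],[0.001,0,0.0002,0,0,0],[0,0,0,0,0,0]]
  ]
}}

```text
time_s: 8.92
tcp_pos: [492.9, 33.0, 72.5]
orientation: [[0.957, 0.217, 0.191], [0.213, -0.976, 0.043], [0.196, -0.001, -0.981]]
ft_force: [-3.4, -0.7, 0.6]
opening: 0.1
grip_force: 1.5
```

Request:
{"name": "servo_tool", "arguments": {
  "moves": [
    [[0.001,0,0.0002,0,0,0],[0,0,0,0,0,0]]
  ]
}}

```text
time_s: 9.08
tcp_pos: [494.9, 33.3, 72.9]
orientation: [[0.957, 0.217, 0.193], [0.213, -0.976, 0.043], [0.198, -0.001, -0.98]]
ft_force: [0.1, 0.0, 0.8]
opening: 0.0
grip_force: 0.0
```

Run:
```python
from h import *
rep(482.1)
```

```text
(array([-0.008 ,  0.    , -0.0018]), array([-0.0002,  0.0004, -0.0005]))
s,t,z 490.320128060066 -75.28001756895958 72.86702733486875 F 0.10492684895547848 q [0.04 0.31 2.17 0.08 0.46 1.32] 9.0833
```

Request:
{"name": "servo_tool", "arguments": {
  "moves": [
    [[0.001,0,0.0002,0,0,0],[0,0,0,0,0,0]]
  ]
}}

```text
time_s: 9.25
tcp_pos: [496.0, 33.5, 72.9]
orientation: [[0.957, 0.217, 0.193], [0.213, -0.976, 0.043], [0.198, -0.001, -0.98]]
ft_force: [0.2, 0.3, 0.9]
opening: -0.1
grip_force: 0.0
```

Request:
{"name": "servo_tool", "arguments": {
  "moves": [
    [[0.001,0,0.0002,0,0,0],[0,0,0,0,0,0]]
  ]
}}

```text
time_s: 9.42
tcp_pos: [496.5, 33.7, 72.8]
orientation: [[0.957, 0.217, 0.192], [0.213, -0.976, 0.043], [0.197, -0.001, -0.98]]
ft_force: [-0.4, 0.3, 0.1]
opening: 0.2
grip_force: 0.0
```

Run:
```python
from h import *
rep(497.1)
knob("k2")
```

```text
(array([0.0051, 0.0001, 0.0008]), array([-0.0003,  0.0009, -0.0004]))
s,t,z 491.9608941768636 -75.22324545029345 72.78017420090723 F -0.2893696266819567 q [0.04 0.31 2.17 0.08 0.47 1.32] 9.4167
```

View pics/k2.png

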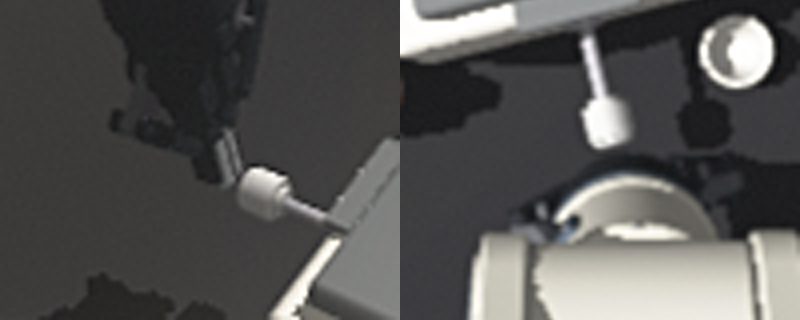

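Request:
{"name": "servo_tool", "arguments": {
  "moves": [
    [[0.001,0,0.0002,0,0,0],[0.001,0,0.0002,0,0,0],[0.001,0,0.0002,0,0,0],[0.001,0,0.0002,0,0,0],[0.001,0,0.0002,0,0,0],[0.001,0,0.0002,0,0,0],[0.001,0,0.0002,0,0,0],[0.001,0,0.0002,0,0,0],[0,0,0,0,0,0]]
  ]
}}

```text
time_s: 10.27
tcp_pos: [503.5, 35.4, 72.5]
orientation: [[0.957, 0.217, 0.19], [0.213, -0.976, 0.043], [0.195, -0.001, -0.981]]
ft_force: [-3.6, -1.1, 2.2]
opening: 0.5
grip_force: 1.9
```

Request:
{"name": "servo_tool", "arguments": {
  "moves": [
    [[0.001,0,0.0002,0,0,0],[0.001,0,0.0002,0,0,0],[0,0,0,0,0,0]]
  ]
}}

```text
time_s: 10.52
tcp_pos: [505.4, 35.8, 72.4]
orientation: [[0.957, 0.217, 0.19], [0.213, -0.976, 0.043], [0.195, -0.001, -0.981]]
ft_force: [-3.5, -1.2, 3.5]
opening: -0.2
grip_force: 2.4
```

Request:
{"name": "servo_tool", "arguments": {
  "moves": [
    [[0.001,0,0.0002,0,0,0],[0.001,0,0.0002,0,0,0],[0,0,0,0,0,0]]
  ]
}}

```text
time_s: 10.77
tcp_pos: [508.1, 36.3, 72.6]
orientation: [[0.957, 0.217, 0.191], [0.213, -0.976, 0.043], [0.196, -0.001, -0.981]]
ft_force: [-2.4, -0.9, -0.5]
opening: -0.1
grip_force: 0.9
```

Request:
{"name": "servo_tool", "arguments": {
  "moves": [
    [[0.001,0,0.0002,0,0,0],[0,0,0,0,0,0]]
  ]
}}

```text
time_s: 10.93
tcp_pos: [509.9, 36.6, 72.9]
orientation: [[0.957, 0.217, 0.193], [0.213, -0.976, 0.044], [0.198, -0.001, -0.98]]
ft_force: [1.3, 0.4, -0.0]
opening: 0.0
grip_force: 0.0
```

Run:
```python
from h import *
rep(497.1)
```

```text
(array([-0.0084,  0.    , -0.0018]), array([-0.0002,  0.0004, -0.0004]))
s,t,z 505.6773911993058 -75.28287277679183 72.88928340424665 F 1.341089566755691 q [0.05 0.33 2.14 0.08 0.48 1.33] 10.9333
```

Request:
{"name": "servo_tool", "arguments": {
  "moves": [
    [[0.001,0,0.0002,0,0,0],[0.0005,0,0.0001,0,0,0],[0,0,0,0,0,0],[-0.01,0,-0.002,0,0,0],[-0.02,0,-0.004,0,0,0],[-0.02,0,-0.004,0,0,0],[0,0,0,0,0,0],[0,0,0,0,0,0]]
  ]
}}

```text
time_s: 11.6
tcp_pos: [459.3, 25.6, 72.6]
orientation: [[0.957, 0.217, 0.191], [0.212, -0.976, 0.043], [0.196, -0.001, -0.981]]
ft_force: [1.0, 0.3, 0.9]
opening: 0.2
grip_force: 0.0
```

Run:
```python
from h import *
rep(457.1)
knob("k3")
im=None
for c in ("scene","top"):
    _,d=bot.camera(c);P=cloud(c,d);s=P@X
    q=s[(d>0)&(P[...,2]>66)&(P[...,2]<95)&(abs(P@Y+75.3)<12)&(s>480)&(s<580)]
    print(c,np.percentile(q,[1,3,6]).round(1))
print(732.3-210)
```

```text
(array([0.0033, 0.0002, 0.0002]), array([-0.0004,  0.0016, -0.0006]))
s,t,z 453.8720124821198 -75.07652280859122 72.57000871626968 F 1.0582507005347408 q [0.02 0.27 2.24 0.09 0.44 1.3 ] 11.6
scene [524.8 525.5 527. ]
top [522.  523.1 524.3]
522.3
```

View pics/k3.png

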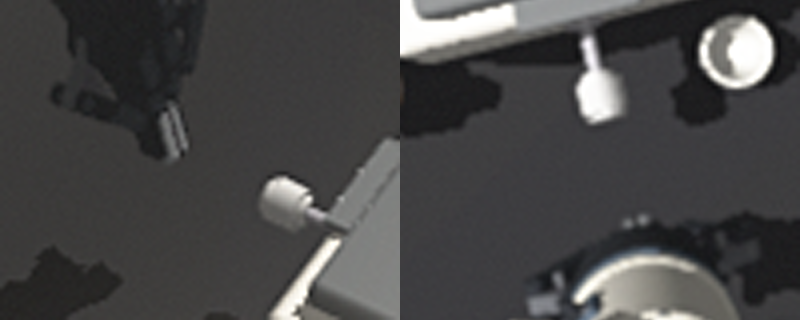

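Request:
{"name": "servo_tool", "arguments": {
  "moves": [
    [[-0.007,0,-0.034,0,-0.03,0],[-0.006,0,-0.034,0,-0.03,0],[-0.004,0,-0.035,0,-0.04,0],[0,0,-0.035,0,0,0],[0,0,0,0,0,0]]
  ]
}}

```text
time_s: 12.22
tcp_pos: [435.5, 19.4, 213.3]
orientation: [[0.976, 0.218, 0.007], [0.218, -0.976, 0.001], [0.007, 0.001, -1.0]]
ft_force: [1.3, -0.3, 0.2]
opening: -0.1
grip_force: 0.0
```

Run:
```python
from h import *
rep(457.1)
print(delta(615.2*X-280.4*Y+[0,0,210],0))
```

```text
(array([ 0.0268, -0.0008,  0.1405]), array([ 0.0005,  0.0964, -0.0001]))
s,t,z 429.2716558204831 -75.92173270234794 213.31105676845752 F 1.1657760126674739 q [0.04 0.07 2.04 0.   1.02 1.39] 12.2167
(array([0.1859, 0.2044, 0.0049]), array([ 0.0005, -0.0036, -0.0001]))
```

Request:
{"name": "servo_tool", "arguments": {
  "moves": [
    [[0.0232,0.0255,0,0,-0.0036,0],[0.0232,0.0255,0,0,0,0],[0.0232,0.0255,0,0,0,0],[0.0232,0.0256,0,0,0,0],[0.0232,0.0256,0,0,0,0],[0.0232,0.0256,0,0,0,0],[0.0232,0.0256,0,0,0,0],[0.0235,0.0255,0,0,0,0],[0,0,0,0,0,0],[0,0,0.033,0,0,0],[0,0,0.033,0,0,0],[0,0,0.033,0,0,0],[0,0,0.02,0,0,0],[0,0,0,0,0,0]]
  ]
}}

```text
time_s: 13.38
tcp_pos: [652.1, -139.4, 80.7]
orientation: [[0.976, 0.217, -0.018], [0.217, -0.976, 0.0], [-0.017, -0.004, -1.0]]
ft_force: [-0.9, -0.2, -0.3]
opening: -0.3
grip_force: 0.0
```

Run:
```python
from h import *
rep()
print(delta(615.2*X-280.4*Y+[0,0,70],0))
a,_=bot.camera("scene"); b,_=bot.camera("top")
cv2.imwrite("pics/p1.png",np.hstack([cv2.resize(a[190:310,220:370],(400,320),interpolation=2),cv2.resize(b[150:270,290:440],(400,320),interpolation=2)]))
```

```text
(array([-0.166 , -0.2026,  0.0114]), array([-0.0021,  0.1085, -0.0004]))
s,t,z 606.060795978722 -278.0426146140727 80.72866469921073 F -0.9361399441211035 q [-0.21  0.58  1.63 -0.    0.94  1.14] 13.3833
(array([0.0093, 0.0024, 0.0106]), array([-0.0022,  0.0085, -0.0002]))
```

View pics/p1.png

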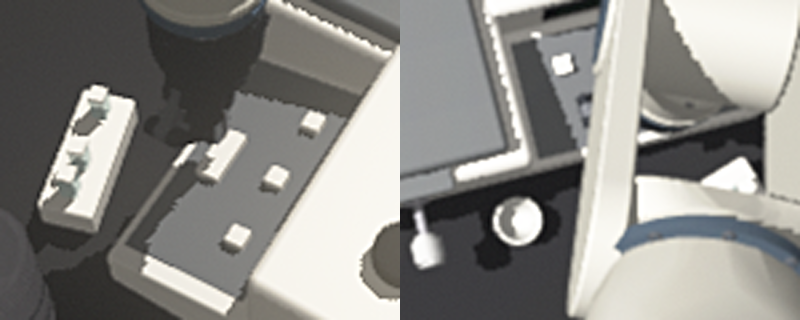

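Request:
{"name": "servo_tool", "arguments": {
  "moves": [
    [[0,0,0,0,0,0],[0,0,0,0,0,0],[0,0,0,0,0,0]]
  ]
}}

```text
time_s: 13.73
tcp_pos: [656.6, -140.5, 88.1]
orientation: [[0.976, 0.217, -0.007], [0.217, -0.976, -0.002], [-0.007, 0.0, -1.0]]
ft_force: [-0.4, 0.3, 0.2]
opening: 0.1
grip_force: 0.0
```

Run:
```python
from h import *
print(delta(615.2*X-280.4*Y+[0,0,70],0))
```

```text
(array([0.0051, 0.0003, 0.0181]), array([ 0.0002,  0.0035, -0.0003]))
```

Request:
{"name": "servo_tool", "arguments": {
  "moves": [
    [[0.0025,0,0.004,0,0.0015,0],[0.0026,0,0.005,0,0.002,0],[0,0,0.005,0,0,0],[0,0,0.004,0,0,0],[0,0,0,0,0,0],[0,0,0,0,0,0],[0,0,0,0,0,0]]
  ]
}}

```text
time_s: 14.32
tcp_pos: [660.2, -139.2, 68.1]
orientation: [[0.976, 0.217, -0.003], [0.217, -0.976, 0.0], [-0.003, -0.001, -1.0]]
ft_force: [-0.3, -0.1, -0.9]
opening: -0.3
grip_force: 0.0
```

Run:
```python
from h import *
print(delta(615.2*X-280.4*Y+[0,0,62],0)); print(bot.state()["ft_force"])
```

```text
(array([0.0011, 0.0007, 0.0061]), array([-0.0005,  0.0014, -0.0003]))
[-0.32034064 -0.08439161 -0.92043319]
```

Request:
{"name": "servo_tool", "arguments": {
  "moves": [
    [[0.001,0,0.001,0,0,0],[0,0,0.001,0,0,0],[0,0,0.001,0,0,0],[0,0,0.001,0,0,0],[0,0,0,0,0,0],[0,0,0,0,0,0]]
  ]
}}

```text
time_s: 14.82
tcp_pos: [661.2, -139.0, 64.2]
orientation: [[0.976, 0.217, -0.003], [0.217, -0.976, 0.0], [-0.003, -0.001, -1.0]]
ft_force: [-0.2, 0.2, 0.2]
opening: 0.1
grip_force: 0.0
```

Request:
{"name": "servo_tool", "arguments": {
  "moves": [
    [[0,0,0.001,0,0,0],[0,0,0.001,0,0,0],[0,0,0,0,0,0]]
  ]
}}

```text
time_s: 15.07
tcp_pos: [661.6, -139.0, 62.4]
orientation: [[0.976, 0.217, -0.002], [0.217, -0.976, 0.0], [-0.002, -0.001, -1.0]]
ft_force: [0.7, -0.7, 2.3]
opening: 0.1
grip_force: 1.1
```

Request:
{"name": "servo_tool", "arguments": {
  "moves": [
    [[0,0,0.001,0,0,0],[0,0,0.001,0,0,0],[0,0,0,0,0,0]]
  ]
}}

```text
time_s: 15.32
tcp_pos: [661.7, -139.0, 60.4]
orientation: [[0.976, 0.217, -0.002], [0.217, -0.976, 0.0], [-0.002, -0.001, -1.0]]
ft_force: [1.0, 0.7, 3.9]
opening: 0.2
grip_force: 1.7
```

Request:
{"name": "servo_tool", "arguments": {
  "moves": [
    [[0,0,0.001,0,0,0],[0,0,0,0,0,0],[0,0,0,0,0,0]]
  ]
}}

```text
time_s: 15.57
tcp_pos: [661.8, -139.0, 59.7]
orientation: [[0.976, 0.217, -0.002], [0.217, -0.976, 0.0], [-0.001, -0.0, -1.0]]
ft_force: [0.8, 1.7, 6.2]
opening: 0.1
grip_force: 2.6
```

Request:
{"name": "servo_tool", "arguments": {
  "moves": [
    [[0,0,0.001,0,0,0],[0,0,0,0,0,0],[0,0,0,0,0,0],[0,0,0,0,0,0]]
  ]
}}

```text
time_s: 15.9
tcp_pos: [661.9, -139.0, 59.5]
orientation: [[0.976, 0.217, -0.001], [0.217, -0.976, 0.0], [-0.001, -0.0, -1.0]]
ft_force: [-0.8, 2.8, 11.5]
opening: 0.1
grip_force: 5.8
```

Bottomed (1 mm commanded, 0.2 mm moved, 11.5 N). Release and go up.

Request:
{"name": "servo_tool", "arguments": {
  "moves": [
    [[0,0,0,0,0,0],[0,0,-0.003,0,0,0],[0,0,-0.005,0,0,0],[0,0,-0.02,0,0,0],[0,0,-0.035,0,0,0],[0,0,-0.035,0,0,0],[0,0,-0.035,0,0,0],[-0.03,0,-0.02,0,0,0],[-0.035,0,0,0,0,0],[-0.035,0,0,0,0,0],[-0.035,0,0,0,0,0],[-0.035,0,0,0,0,0],[-0.035,0,0,0,0,0],[0,0,0,0,0,0],[0,0,0,0,0,0],[0,0,0,0,0,0],[0,0,0,0,0,0]]
  ]
}}

```text
time_s: 17.32
tcp_pos: [462.5, -183.6, 211.9]
orientation: [[0.976, 0.217, -0.002], [0.217, -0.976, 0.0], [-0.002, -0.001, -1.0]]
ft_force: [-0.6, 0.5, 0.1]
opening: -0.1
grip_force: 0.0
```

Run:
```python
from h import *
for c in ("scene","top"):
    _,d=bot.camera(c);P=cloud(c,d);s=P@X
    q=s[(d>0)&(P[...,2]>66)&(P[...,2]<95)&(abs(P@Y+75.3)<12)&(s>480)&(s<580)]
    print(c,"knob",np.percentile(q,[1,3,6]).round(1) if len(q) else None)
    f=(d>0)&(np.hypot(P[...,0]-662,P[...,1]+139)<8);f0=np.load(f"/tmp/{c}0.npz")["d"]; print("key z",np.median(P[f][:,2]),"before",np.median(cloud(c,f0)[f][:,2]))
    for n in ("bomb_cup","reagent_bottle","cuvette_rack","crucible"):
        r=bot.outline_of(n,c); print(n,[np.round(r[0]["box"],1)] if r else None)
s=bot.state();print(s["time_s"],s["tcp_pos"],s["ft_force"],np.abs(s["dq"]).max())
```

```text
scene knob [524.7 525.9 526.7]
key z 61.6091629205489 before 61.117586634294696
bomb_cup [array([214.4, 296.6,  54.6,  63.4])]
reagent_bottle [array([306.9, 198.2,  17.1,  22.5])]
cuvette_rack None
crucible [array([307.3, 199.2,  18.4,  19.4])]
top knob [522.  523.1 524.2]
key z 61.20628664965875 before 61.29238084860117
bomb_cup [array([466.2, 207.1,  49. ,  36.9])]
reagent_bottle [array([237.7, 243.3,  27.3,  21. ])]
cuvette_rack [array([403.3, 230.2,  42.6,  38. ])]
crucible [array([334.1, 232.3,  17.6,  15. ])]
17.8167 [ 461.6222145  -183.46952737  211.66516763] [-0.66178581 -0.58454377  0.9013101 ] 0.003078280603476363
```

Knob is in the third click, the key is up again and the loose things are unmoved.

```bash
python3 -c "
from cell import bot
print(bot.finish_job())"
```

```text
the job is handed in; nothing more can be done
None
```

The job is handed in, with no verdict returned: I pushed the rod to its third click, pressed the reading key fully down and let it come back up, and the final camera check showed the loose objects still in place.

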